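# Latch the filter slide of a bench photometer and light the lamp

### The job

Take a reading with the bench photometer: with your fingertips push the sprung filter slide in past its stop pin and let it go, so that it comes back and catches on the pin at its middle position with the filter in the light path. Only then press the lamp key on top of the lamp head right down and keep it held down: the program finishes while still holding the key. Only push and press, grasp and lift nothing, and leave the vial in the cell holder and the things standing about where they are.

Things in the scene. Friction and masses are not known exactly. Their poses are not given: they have to be found in the camera images.
- photometer: bench photometer, fixed: aluminium base plate, x -60 to +100, y -115 to +115 mm, top 16 mm above the worktop, carrying along y a grey lamp head (y -112 to -46), dark filter gate (-34 to +4), cell holder (+28) and photocell tube, with a meter behind them, all up to z 82 mm. Origin on the worktop; x points from its front (thumb plate side) to its back, y away from the lamp head, z up
- filter_slide (a joint): how far the slide is pushed in along the photometer's +x, m: 0 home (open window in the light path), 0.026 middle, latched on the stop pin, 0.040 end stop. Spring 3 N at home to 6 N at the end stop, the pin adds up to 3 N from 0.004 to 0.018. Let go beyond 0.029 it returns to 0.026 and stays; let go earlier it runs home (in about 0.3 s)
- thumb_face (a point): centre of the front face of the slide's black thumb plate, the upright face to push on, looking to the photometer's -x. Plate 36 mm wide (y), 48 mm high (20 to 68 mm above the worktop; this point at 46), 8 mm thick, in front of the base plate's edge (still 6 mm clear of it at the end stop). At home at photometer x -106, y -15 mm. Axes as the photometer's
- lamp_key (a joint): how far the lamp key is pressed down, m: 0 = up, 0.006 = right down, its spring then pushes back with 5 N. It springs up when let go
- lamp_key_top (a point): centre of the top of the lamp key, a grey round push key 26 mm across in a black collar on top of the lamp head, top face 104 mm above the worktop; pressed straight down
- sample_vial: small beige screw vial with black cap, 24 mm across, 56 mm high, standing loose in the 26 mm round pocket of the cell holder (16 mm deep); origin under its centre, z up. Stays where it is
- blank_vial: small white screw vial with red cap, 22 mm across, 50 mm high, standing on the worktop in front of the photometer; origin under its centre. Not to be disturbed
- dish: low glass dish with copper chips, 62 mm across, 14 mm high, on the worktop in front of the photocell; origin under its centre. Not to be disturbed
- tweezers: steel tweezers, 14 x 124 x 10 mm, lying on the worktop in front of the lamp head, long along their own y; origin under their centre. Not to be disturbed
- stop_pin_top (a point): top of the black knob of the stop pin on the filter gate, 98 mm above the worktop; it rises 8 mm while the slide's tooth passes under it and drops again behind the tooth, by itself
- splash_shield: clear upright splash shield of thin sheet with a fine frame, fixed, standing on two small grey feet left of the photometer: 296 mm wide (its y), 322 mm high, 4 mm thick (its x), origin on the worktop under its centre. Keep the arm and hand clear of it, it is hard to see

How it is judged:
By the outcome, as a careful person would: the job done as asked, in the order asked, and still so for the second after the job is handed in, while the arm keeps its last pose, push and grip.
It also fails if it takes over 42 s, if anything falls off the work surface, if the arm or the gripper's body presses on something with over 40 N, if the wrist force passes 120 N, or if a joint passes its speed limit or range.

### The arm

A 6-joint arm with a two-finger parallel gripper is mounted at the origin on a cart in front of the work surface, level with it; the furniture and walls round the work are solid. World frame = base frame: x ahead of the robot, y to its left, z up, the work surface at z = 0. Lengths are in m, angles in rad, forces in N, time in s.
With the tool pointing down it reaches from about 0.325 to 0.9 m from the base axis. Payload 6.1 kg.
Tool frame: the origin (TCP) lies midway between the tips of the shut fingers; the grasp point (between the pads) lies 19 mm behind it; x points along the fingers, y is the direction in which the jaws open and shut, and the axes are right-handed (so a half turn about x gives the same grasp; the last joint's range is limited). The gripper opens to 85 mm and grips with 20 to 120 N. Pads are 22 mm wide; open, the fingers measure 114 mm over their backs; the gripper's body (76 mm by 85 mm) begins 54 mm behind the grasp point. The pads swing forward as they close: fully open they stand 13 mm farther back than shut.
Start: joints at [-1.35, 0.22, 1.526, -0, 1.395, -0.126], TCP at [0.212, -0.588, 0.231] pointing down, gripper open.
Joint ranges: [-2.98, 2.98], [-0.91, 2.08], [0.09, 2.57], [-1.24, 4.39], [0.2, 2.65], [-2.68, 2.68]. Speed limits (rad/s): [2.57, 2.57, 3.01, 3.14, 3.14, 3.14].

### API

Orientations are given as [roll, pitch, yaw] about the fixed x, y, z axes, in that order (R = Rz(yaw) Ry(pitch) Rx(roll)).
In Python, from plant import movep, move_l, set_joints, gripper_to, hold, inverse_kinematics, observe, get_image, get_calibration, Unreachable, job_done gives the robot as it stands. Calls block until the motion is done:
- movep(position, orientation): joint-space move of the TCP to a pose.
- move_l(position, feed=0.15, rotation=None, max_force=None): straight line of the TCP; rotation=None keeps the orientation; feed is the mean speed in m/s. With max_force (N) it stops when the force on the tool has changed by that much, and returns True; else False.
- set_joints(angles): joint-space move.
- gripper_to(opening, f_grip=None): finger opening in m; f_grip is the grip in N (None keeps the last); returns when the fingers have stopped.
- hold(seconds).
- inverse_kinematics(position, orientation): joint angles nearest the present ones, or None.
- observe(): the state.
- get_image(name): name is "side" or "top"; returns (picture, depth): 400x640x3 uint8, red, green, blue; 400x640 float32, m along the optical axis (not along the pixel's ray), 0 where there is no reading.
- get_calibration(name): a dict with "intrinsics" (3x3 intrinsics, pixels), "world_from_camera" (4x4, takes a point from camera to world coordinates). Camera axes: x right, y down, z forward; pixel columns grow to the right and rows downward; lengths in m; the calibration is good to about 2 mm. A picture is of the moment at which its call begins. get_calibration takes no time and is no camera call.
A pose or a line that the arm cannot do raises Unreachable and nothing moves.
- job_done(): hands the job in, once; it reports no verdict.
The state is a dict: "time_s": time; "q": joint angles; "joint_velocities": joint speeds; "joint_torque": joint torques, N m; "eef_pos": TCP position; "tcp_rot": TCP orientation; "ft_force": force on the tool from outside, world axes, zero at the start; "torque": the same for the moment, N m; "opening": finger opening in m.
Only numpy, scipy, OpenCV 4.12 (cv2) and the standard library are available. Lean on these libraries where they do the work, as an engineer would, in place of code of your own. Each camera call takes 0.05 s, during which the arm holds its last target.

## Working session

There is one attempt and no reset: what is moved stays moved. The work goes in short steps, each a Python script; the robot and the scene stay as the last script left them, time stands still between calls to the robot, and variables do not carry over. Pictures are saved under pics/ and viewed, and the job is handed in when it is done.

```bash
mkdir -p pics; ls; python3 - <<'E'
from plant import *
import cv2, numpy as np
for n in ("side","top"):
    im,d=get_image(n); cv2.imwrite(f"pics/{n}0.png",im[:,:,::-1]); np.savez(f"{n}0.npz",im=im,d=d)
    c=get_calibration(n); print(n,np.round(c["intrinsics"],1).tolist(),np.round(c["world_from_camera"],3).tolist())
s=observe(); print(s)
E
```

```text
pics
side [[438.0, 0.0, 313.7], [0.0, 438.0, 198.4], [0.0, 0.0, 1.0]] [[-0.854, -0.223, 0.471, 0.109], [-0.521, 0.343, -0.782, 0.564], [0.013, -0.913, -0.408, 0.429], [0.0, 0.0, 0.0, 1.0]]
top [[474.4, 0.0, 327.7], [0.0, 474.4, 206.5], [0.0, 0.0, 1.0]] [[0.028, -0.995, 0.095, 0.409], [-1.0, -0.026, 0.017, -0.114], [-0.014, -0.096, -0.995, 1.175], [0.0, 0.0, 0.0, 1.0]]
{'time_s': 0.1, 'q': array([-1.35007355e+00,  2.21163603e-01,  1.52751007e+00, -1.31962429e-05,
        1.39470019e+00, -1.26111370e-01]), 'joint_velocities': array([ 1.83457433e-03, -3.19321898e-04, -2.14594105e-03,  3.72589754e-05,
        1.11753953e-03,  2.24003508e-03]), 'joint_torque': array([ 1.33443424e-03, -4.98245251e+01, -3.90543759e+01, -1.84080079e-05,
        5.64236107e-03,  2.99126373e-05]), 'eef_pos': array([ 0.2123152 , -0.587246  ,  0.23029144]), 'tcp_rot': array([-1.68961616,  1.56901506,  1.79881297]), 'ft_force': array([-0.75329754,  0.11280432,  0.35702621]), 'torque': array([ 0.0103778 , -0.00600391, -0.00576724]), 'opening': 0.0855938619980763}
```

View pics/side0.png

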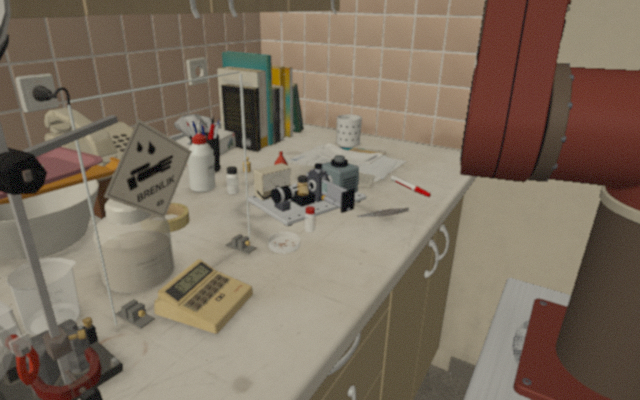

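View pics/top0.png

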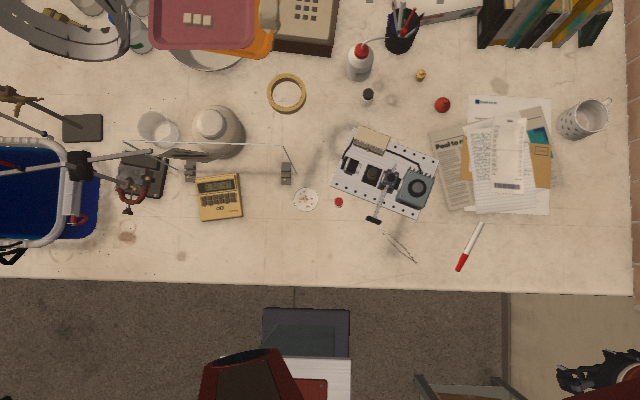

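```bash
cat > h.py <<'E'
import numpy as np, cv2
from plant import *
def cloud(n,d):
    c=get_calibration(n);K=c["intrinsics"];T=c["world_from_camera"]
    v,u=np.mgrid[:d.shape[0],:d.shape[1]]
    p=np.stack([(u-K[0,2])/K[0,0]*d,(v-K[1,2])/K[1,1]*d,d],-1)
    return p@T[:3,:3].T+T[:3,3]
def proj(n,P):
    c=get_calibration(n);K=c["intrinsics"];T=np.linalg.inv(c["world_from_camera"])
    q=(np.atleast_2d(P)@T[:3,:3].T+T[:3,3])@K.T
    return q[:,:2]/q[:,2:]
def ray(n,u,v,z):
    c=get_calibration(n);K=c["intrinsics"];T=c["world_from_camera"]
    r=T[:3,:3]@np.linalg.solve(K,[u,v,1]);o=T[:3,3]
    return o+r*(z-o[2])/r[2]
E
python3 - <<'E'
from h import *
t=np.load("top0.npz");s=np.load("side0.npz")
a=t["im"][115:275,290:450];cv2.imwrite("pics/tz.png",cv2.resize(a,None,fx=5*0.75,fy=5*.75,interpolation=cv2.INTER_CUBIC)[:,:,::-1])
a=s["im"][140:260,210:420];cv2.imwrite("pics/sz.png",cv2.resize(a,None,fx=3.8,fy=3.8,interpolation=cv2.INTER_CUBIC)[:,:,::-1])
P=cloud("top",t["d"])
for n,(u,v) in dict(key=(415,187),thumb=(373,219),dish=(305,199),red=(339,202),pin=(391,175),tw=(403,247),c1=(330,185),c2=(417,219),c3=(440,152),c4=(355,125),lamp=(405,200)).items(): print(n,np.round(P[v,u],3))
E
```

```text
key [ 0.561 -0.292  0.106]
thumb [ 0.488 -0.201  0.073]
dish [ 0.538 -0.037  0.006]
red [ 0.528 -0.121  0.051]
pin [ 0.588 -0.238  0.098]
tw [ 0.426 -0.28   0.012]
c1 [ 0.573 -0.098  0.018]
c2 [ 0.496 -0.316 -0.004]
c3 [ 0.664 -0.369  0.009]
c4 [ 0.73  -0.157 -0.   ]
lamp [ 0.533 -0.273  0.082]
```

View pics/tz.png

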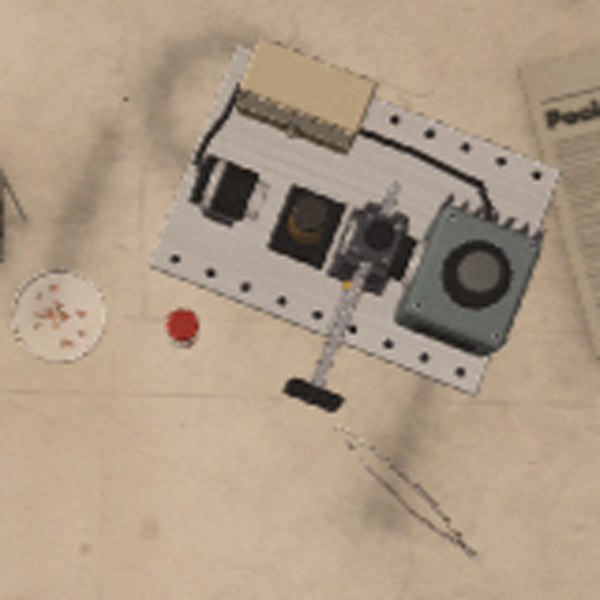

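View pics/sz.png

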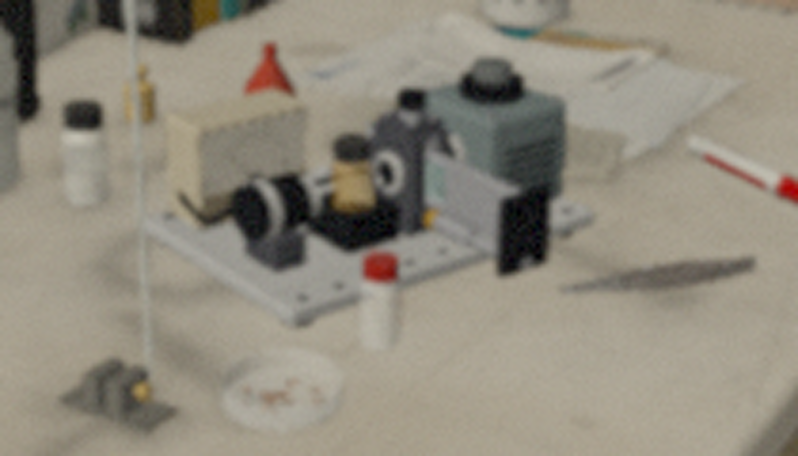

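```bash
python3 - <<'E'
from h import *
from scipy.optimize import least_squares
f=lambda a:np.array(a)/3.75+[290-.37,115-.37]
cs=[((150,267),(-60,115,16)),((475,393),(-60,-115,16)),((558,172),(100,-115,16)),((245,43),(100,115,16))]
def W(p,l): c,s=np.cos(p[2]),np.sin(p[2]); l=np.array(l)/1e3; return np.array([p[0]+c*l[0]-s*l[1],p[1]+s*l[0]+c*l[1],l[2]])
fs=lambda a:np.array(a)/3.8+[210-.37,140-.37]
sd=[((300,323),(-60,115,0)),((145,220),(100,115,16))]
def R(p,side=False):
    r=[proj("top",W(p,l))[0]-f(u) for u,l in cs]
    return np.concatenate(r)
r=least_squares(R,[.6,-.24,-.3]);p=r.x;print(p,np.degrees(p[2]),np.round(r.fun,1))
inv=lambda P:((lambda d:(np.cos(p[2])*d[0]+np.sin(p[2])*d[1],-np.sin(p[2])*d[0]+np.cos(p[2])*d[1]))((P-[p[0],p[1],0])[:2]))
for n,u,z in [("key",(478,272),.104),("pin",(380,237),.098),("thA",(285,380),.068),("thB",(343,399),.068),("thFrontA",(285,391),.068),("thFrontB",(338,411),.068),("blank",(183,323),.05),("dish",(60,316),.01),("tw1",(335,428),.005),("tw2",(474,555),.005)]:
    P=ray("top",*f(u),z);print(n,np.round(P,4),np.round(np.array(inv(P))*1e3,1))
for n,u,z in [("key",(492,73),.104),("pin",(412,97),.098),("thTop",(524,190),.068),("c",(300,316),.016),("blank",(381,262),.05)]:
    P=ray("side",*fs(u),z);print("side",n,np.round(P,4),np.round(np.array(inv(P))*1e3,1))
# depth check
t=np.load("top0.npz");P=cloud("top",t["d"])
for v in range(215,226): print(np.round(P[v,368:381,2]*1e3).astype(int))
m=(P[...,2]>.099)&(P[...,2]<.115); m[:, :405]=0;m[:,430:]=0;m[:170]=0;m[205:]=0
q=P[m].mean(0);print(m.sum(),q,inv(q))
for a in [(-104,-13,68)]: print(W(p,(-106,-15,46)))
E
```

```text
[ 0.58831996 -0.22525348 -0.35968286] -20.608309782709462 [-0.4 -0.7  0.2  0.8  1.6 -0.2 -1.5  0.1]
key [ 0.5606 -0.2973  0.104 ] [ -0.6 -77.2]
pin [ 0.5815 -0.2385  0.098 ] [ -1.8 -14.8]
thA [ 0.4948 -0.1842  0.068 ] [-102.     5.5]
thB [ 0.4839 -0.2205  0.068 ] [-99.4 -32.3]
thFrontA [ 0.4879 -0.1844  0.068 ] [-108.4    2.9]
thFrontB [ 0.4763 -0.2175  0.068 ] [-107.6  -32.2]
blank [ 0.5307 -0.1199  0.05  ] [-91.   78.3]
dish [ 0.5376 -0.039   0.01  ] [-113.1  156.5]
tw1 [ 0.4689 -0.2217  0.005 ] [-113.   -38.7]
tw2 [ 0.3887 -0.3135  0.005 ] [-155.8 -152.9]
side key [ 0.5499 -0.2778  0.104 ] [-17.5 -62.7]
side pin [ 0.5767 -0.2293  0.098 ] [-9.5 -7.9]
side thTop [ 0.4887 -0.2045  0.068 ] [-100.6  -15.7]
side c [ 0.5644 -0.0938  0.016 ] [-68.6 114.6]
side blank [ 0.5261 -0.1142  0.05  ] [-97.3  82. ]
[ 1  0 -1  1 -1 25 69 66 67 -1  0 -1  2]
[69 68 68 -3  0 46 69 68 65  0 -4  0  1]
[66 66 70 70 69 68 66 64  0 -5  2  0  2]
[67 67 69 71 71 65 69 68  3  7  2  0 -1]
[62 65 68 71 65 73 68 63 65 68  3  1 -1]
[45 51 54 63 67 67 65 66 70 72 70 68 66]
[ 1  0 43 52 57 62 65 67 66 69 66 69 70]
[-1  2  1  0 37 48 52 56 63 66 66 68 71]
[ 1  0  2 -1  2  5  2 44 56 56 62 69 67]
[ 1 -2  1 -1 -2  0  0 -2  2 31 38  2  4]
[ 4 -1  3  2 -2  1  1 -3 -2 -3 -3  0  2]
101 [ 0.56058898 -0.29787649  0.10427675] (np.float64(-0.000394774119131535), np.float64(-0.07773643063101845))
[ 0.4838234 -0.201984   0.046    ]
```

```bash
cat >> h.py <<'E'
from scipy.spatial.transform import Rotation as Ro
PP=[0.5883,-0.2253,-0.3597]
def W(l,p=PP): c,s=np.cos(p[2]),np.sin(p[2]); l=np.array(l)/1e3; return np.array([p[0]+c*l[0]-s*l[1],p[1]+s*l[0]+c*l[1],l[2]])
def inv(P,p=PP):
    c,s=np.cos(p[2]),np.sin(p[2]);d=np.array(P)-[p[0],p[1],0];return np.round([1e3*(c*d[0]+s*d[1]),1e3*(-s*d[0]+c*d[1]),1e3*d[2]],1)
def ori(sg,a=PP[2]):
    x=np.array([0,0,-1.]);y=sg*np.array([-np.sin(a),np.cos(a),0]);return Ro.from_matrix(np.c_[x,y,np.cross(x,y)]).as_euler("xyz")
E
python3 - <<'E'
from h import *
q0=observe()["q"]
best=None
for sg in(1,-1):
    q=inverse_kinematics(W((-150,-15,150)),ori(sg)); print(sg,None if q is None else np.round(q,2))
    if q is not None and (best is None or abs(q-q0).max()<best[0]): best=(abs(q-q0).max(),sg)
sg=best[1]
for l in [(-150,-15,40),(-80,-15,40),(0,-79,98)]: print(np.round(inverse_kinematics(W(l),ori(sg)),2))
gripper_to(0.0,20)
movep(W((-150,-15,150)),ori(sg))
move_l(W((-150,-15,40)),feed=.12)
s=observe();print(sg,s["time_s"],inv(s["eef_pos"]),s["ft_force"],s["opening"])
for n in("side","top"):
    im,d=get_image(n);a=im[100:260,200:440] if n=="side" else im[115:275,290:450]
    cv2.imwrite(f"pics/{n}1.png",cv2.resize(a,None,fx=3.2,fy=3.2,interpolation=cv2.INTER_CUBIC)[:,:,::-1])
E
```

```text
1 [-0.56 -0.05  1.98  0.    1.22 -1.77]
-1 [-0.56 -0.05  1.98  0.    1.22  1.37]
[-0.56  0.11  2.04  0.    0.99  1.37]
[-0.54  0.26  1.86  0.    1.01  1.39]
[-0.61  0.37  1.61  0.    1.17  1.32]
-1 3.65 [-149.3  -15.2   40.7] [-0.38068342  1.49741133  0.72964416] 0.00017956241111255426<sys>:0: UserWarning: Gimbal lock detected. Setting third angle to zero since it is not possible to uniquely determine all angles.
```

View pics/side1.png

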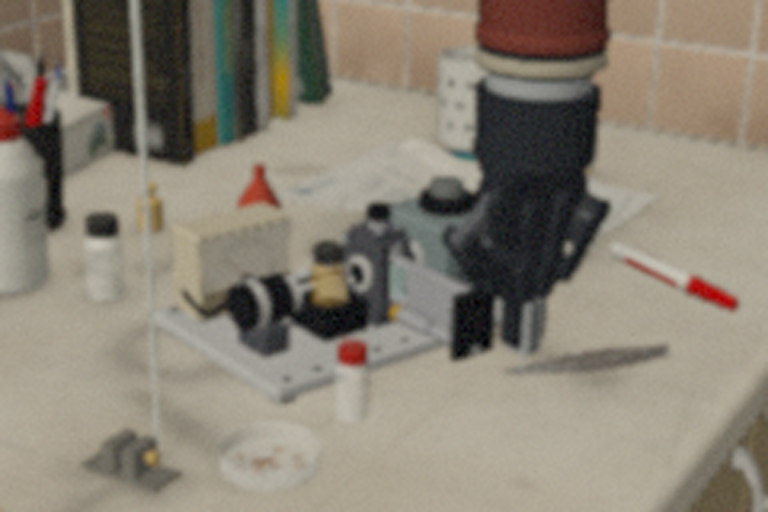

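View pics/top1.png

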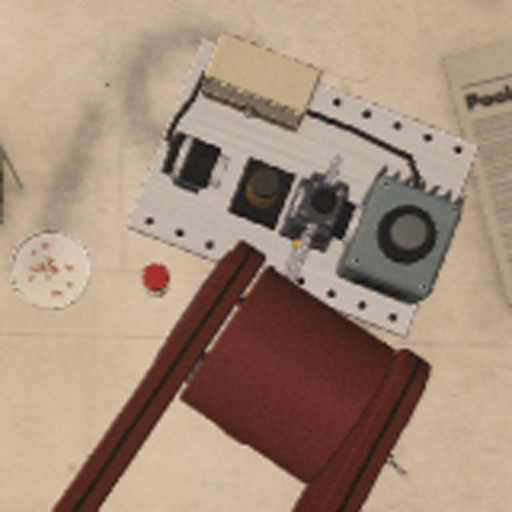

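```bash
python3 - <<'E' 2>/dev/null
from h import *
h=move_l(W((-100,-15,40)),feed=.03,max_force=2.5)
s=observe();c=inv(s["eef_pos"]);print(h,s["time_s"],c,s["ft_force"])
E
```

```text
True 4.8083 [-118.5  -14.9   39.5] [-3.2810656   0.70727577  1.71889318]
```

```bash
python3 - <<'E' 2>/dev/null
from h import *
for x in (-104,-94,-84):
    h=move_l(W((x,-15,40)),feed=.04,max_force=14)
    s=observe();print(h,s["time_s"],inv(s["eef_pos"]),s["ft_force"].round(2))
E
```

```text
False 5.3333 [-105.6  -14.6   38.8] [-6.22  1.86  1.37]
False 5.7333 [-95.2 -14.6  38.8] [-4.23  2.63 -2.69]
False 6.1333 [-85.3 -14.6  39. ] [-4.6   2.83 -3.09]
```

```bash
python3 - <<'E' 2>/dev/null
from h import *
hold(.2)
s=observe();print(s["time_s"],inv(s["eef_pos"]),s["ft_force"].round(2))
im,d=get_image("side")
cv2.imwrite("pics/side2.png",cv2.resize(im[120:260,240:420],None,fx=4,fy=4,interpolation=cv2.INTER_CUBIC)[:,:,::-1])
for x in (-90,-96,-102,-150):
    move_l(W((x,-15,40)),feed=.06)
    s=observe();print(s["time_s"],inv(s["eef_pos"]),s["ft_force"].round(2))
im,d=get_image("side")
cv2.imwrite("pics/side3.png",cv2.resize(im[120:260,240:420],None,fx=4,fy=4,interpolation=cv2.INTER_CUBIC)[:,:,::-1])
E
```

```text
6.3333 [-85.5 -14.6  39. ] [-5.38  3.93 -2.77]
6.6333 [-91.4 -14.9  39.4] [-4.78  2.53 -3.64]
6.8833 [-94.9 -15.3  40.9] [-0.48  0.64  0.23]
7.1333 [-101.8  -15.1   40.4] [ 0.53 -0.33 -0.33]
8.0833 [-149.5  -15.1   40.3] [-0.83 -0.05 -0.5 ]
```

View pics/side2.png

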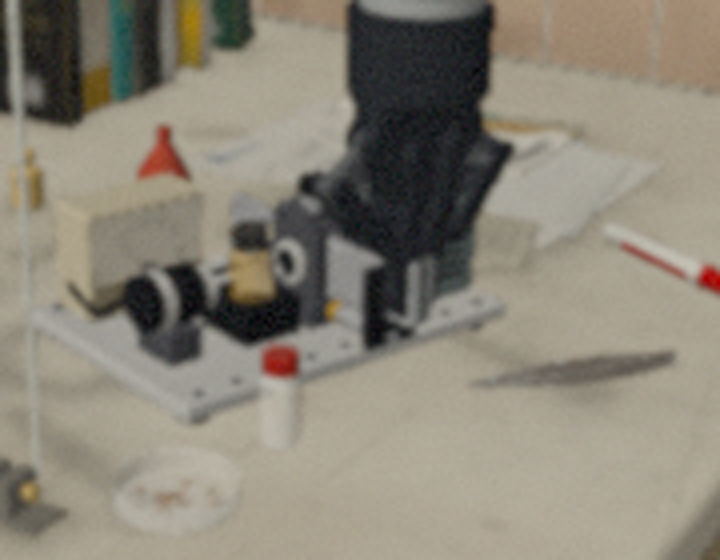

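View pics/side3.png

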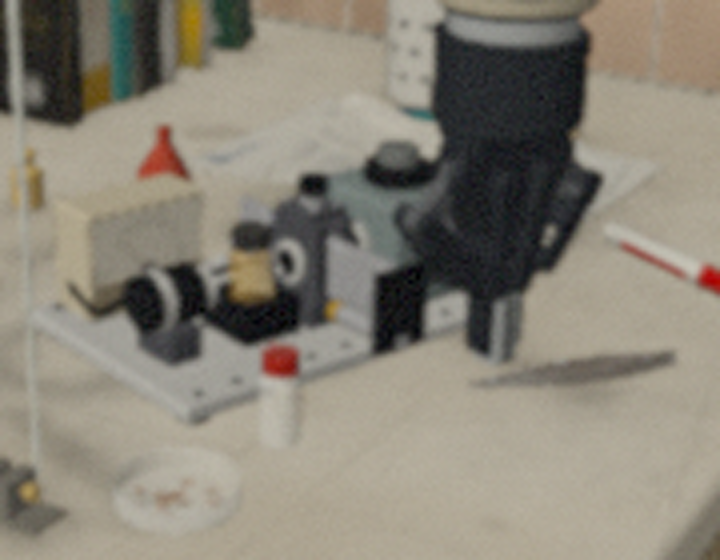

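The slide has stayed in: the force vanished near −93 mm on the way back, and the plate stands about 26 mm in. Next I move above the key, checking from the top view on the way.

```bash
python3 - <<'E' 2>/dev/null
from h import *
t=np.load("top0.npz");P=cloud("top",t["d"])
print((P[175:201:2,402:430:2,2]*1e3).round().astype(int))
move_l(W((-150,-15,150)),feed=.2)
K=np.array([.5606,-.2977])
move_l([*K,.150],feed=.2)
s=observe();print(s["time_s"],s["eef_pos"],s["ft_force"].round(2))
im,d=get_image("side")
cv2.imwrite("pics/side4.png",cv2.resize(im[120:260,240:420],None,fx=4,fy=4,interpolation=cv2.INTER_CUBIC)[:,:,::-1])
E
```

```text
[[  15   30   74   81   85   86   81   83   85   81   78   78   19   21]
 [  19   56   81   83   83   83   81   80   85   85   85   80   82   82]
 [  64   76   80   81   82   82   82   93   99   82   83   87   80   85]
 [  64   80   84   87   84   96   95   92   97   94   93   80   81   84]
 [  64   82   77   84   92   94  104  105  103  106   94   96   83   83]
 [  82   83   83   91   97   97  105  108  105  103  103   95   82   82]
 [  80   83   82   97   95  102  106  104  106  107  108   97   85   80]
 [  81   83   81   93   96   95  105  104  103  104  105   94   82 1175]
 [  81   82   82   90   97   96  102  102  104  105   95   92   84   86]
 [  84   78   80   85   93   96   92   94   96   96   94   95   84   80]
 [  83   83   79   80   80   99   98   99   98   97   84   84   85   81]
 [  84   84   81   86   80   84   83   85   82   84   83   85   79   -1]
 [  84   80   79   82   80   87   81   80   84   81   82   84   81   -2]]
9.7917 [ 0.55967475 -0.29684907  0.14868974] [-0.9  -0.08 -0.29]
```

View pics/side4.png

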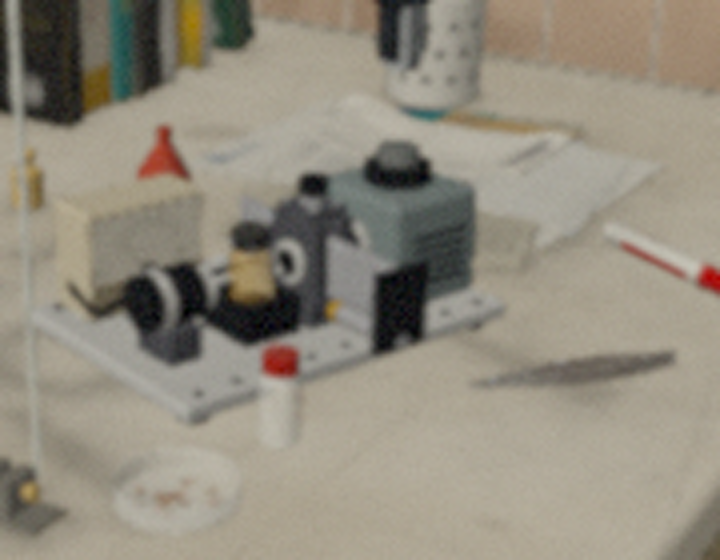

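Slide still latched (thumb plate at px ~(400,305)); the fingertip is directly over the key at (400,155). The collar (~95 mm) lies below the pressed key height of 98 mm, so it won't obstruct.

```bash
python3 - <<'E' 2>/dev/null
from h import *
K=np.array([.5606,-.2977])
move_l([*K,.112],feed=.08)
f0=observe()["ft_force"]
for z in (.108,.106,.104,.102,.100,.098,.096,.095,.094,.093,.092):
    h=move_l([*K,z],feed=.02,max_force=15);s=observe();f=s["ft_force"]-f0
    print(z,h,round(s["time_s"],2),s["eef_pos"].round(4),f.round(1))
    if h or f[2]>11: break
hold(.3);s=observe();print(s["time_s"],s["eef_pos"].round(4),(s["ft_force"]-f0).round(1))
for n in("side","top"):
    im,d=get_image(n);a=im[120:260,240:420] if n=="side" else im[115:275,290:450]
    cv2.imwrite(f"pics/{n}5.png",cv2.resize(a,None,fx=3.7,fy=3.7,interpolation=cv2.INTER_CUBIC)[:,:,::-1])
E
```

```text
0.108 False 10.82 [ 0.5606 -0.2977  0.1081] [-0.2 -0.  -0. ]
0.106 False 11.07 [ 0.5605 -0.2976  0.1059] [-0.   0.9 -1.2]
0.104 False 11.32 [ 0.5607 -0.2978  0.1041] [ 0.7  0.9 -1.4]
0.102 False 11.57 [ 0.5608 -0.2979  0.1022] [0.7 0.6 1.4]
0.1 False 11.82 [ 0.5609 -0.2979  0.1003] [-0.2  0.8  2.9]
0.098 False 12.07 [ 0.5609 -0.2979  0.0983] [0.6 0.7 4. ]
0.096 False 12.32 [ 0.561  -0.2979  0.0979] [-2.1  3.  11.9]
12.6167 [ 0.561  -0.298   0.0979] [-3.9  1.8 13.3]
```

View pics/side5.png

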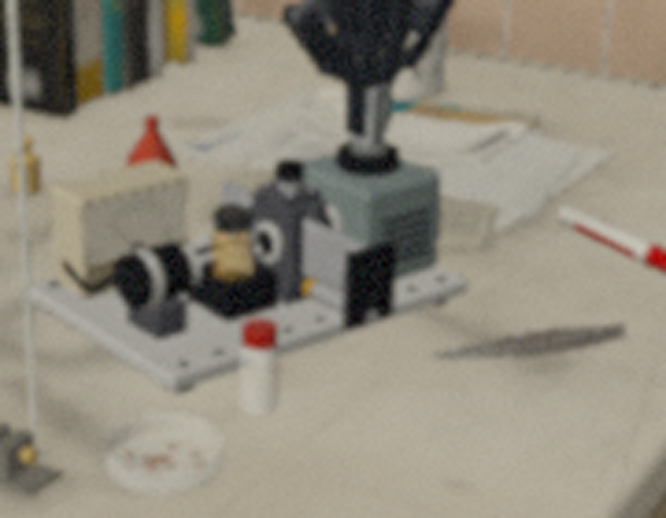

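The key is bottomed: the tip stopped at 97.9 mm with the force rising to a steady 13 N. The slide is still latched and the vials, dish and tweezers are where they were, so I'm handing in.

```bash
python3 - <<'E' 2>/dev/null
from plant import *
print(job_done()); 
E
```

```text
the job is handed in; nothing more can be done
None
```

The reading is set up and handed in at about 12.6 s. The filter slide is latched at its middle position, and the lamp key is right down with the fingers still holding it.

- **Slide:** I pushed the thumb plate in about 33 mm with the shut fingertips and backed off. The push force disappeared after about 8 mm of return. The camera showed the slide staying in at about the 26 mm position, both before and during the key press.
- **Lamp key:** The force rose along the spring to about 4 N. It then went up sharply at tip height 97.9 mm (98 mm expected) and held at about 13 N, so the key is against its stop.
- **Surroundings:** In the last side picture the vials, dish and tweezers look unmoved, and the arm and hand stayed well clear of the splash shield.
- **Disagreements:** The hand-picked pixels in the first side view placed the key and pin about 10–20 mm off from the top view. I used the top view's positions, and the contact points agreed with them to about 1–2 mm. I saved a last top picture but did not look at it.

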